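Clear the lid of the utensil bin and hold it open at 50 degrees

TASK

The pepper grinder has been left standing on the lid of the metal utensil bin: with the lid still shut, lift the grinder off and stand it upright, wholly on the round cork coaster, and let go of it. Then raise the bin's lid and hold it open 50 degrees from shut so that the cook can reach in; the lid falls shut by itself, so finish while still holding it there, steady, without letting go. Leave the two bowls, the meal boxes and the scoop where they are.

Things in the scene. Friction and masses are not known exactly. Their poses are not given: they have to be found in the camera images.
- bin: Open-topped bin of bare metal, 200 (its x) by 260 (its y) by 110 mm high, fixed to the counter, with a hinged lid. Origin: centre of its underside on the counter. Its x axis points from the front (the lid's free edge, nearer the robot) to the hinge at the back; z up. It can stand on either side of the middle of the counter and is turned a little about z.
- lid (a joint): Angle of the bin's lid in rad: 0 is shut (level), growing as its front edge rises and swings back over the hinge; 50 degrees is 0.873. Flat metal lid 204 by 264 by 5 mm, about 0.35 kg (0.25 to 0.49), its top 115 mm above the counter when shut. The hinge runs along the bin's y and is nearly free: below about 75 degrees the lid falls shut if not held.
- lid_handle (a point): Middle of the bar of the loop handle on the lid. The bar is a round rod 12 mm thick along the bin's y, 120 mm between its two end posts (same rod), its axis 45 mm above the lid's top, 165 mm in front of the hinge line and 50 mm above it when shut (so 160 mm above the counter). Its frame turns with the lid: x to the hinge along the lid, y along the bar, z out of the lid. A held bar can turn between finger pads.
- lid_hinge (a point): Middle of the lid's hinge line, on the bin's back rim, 110 mm above the counter, 100 mm behind the bin's centre (+x of the bin). The lid turns about the y axis through this point.
- grinder: Dark wooden pepper grinder, upright and round, 152 mm tall, about 0.24 kg (0.17 to 0.34). Foot 56 mm across up to 18 mm, tapering to a straight body 42 mm across between 40 and 125 mm height, then a head 48 mm across, domed, with a small steel knob. Origin: centre of its foot, z up along it. At the start it stands on the shut lid, towards the hinge, behind the loop handle.
- coaster: Round cork coaster, 110 mm across, 6 mm thick, fixed flat on the counter. Origin: centre of its underside (its top is 6 mm above the counter).
- bowl_small: Bystander: cobalt ceramic bowl, 120 mm across the rim, 55 mm high. Origin: centre of its underside. Not to be moved.
- bowl_large: Bystander: cobalt ceramic bowl, 150 mm across the rim, 65 mm high. Origin: centre of its underside. Not to be moved.
- meal_boxes: Bystander: stacked pair of closed glass meal boxes with grey lids, 136 (x) by 176 (y) by 114 mm high together. Origin: centre of the underside. Not to be moved.
- scoop: Bystander: aluminium ice cream scoop lying flat on the counter just beyond the bin, about 195 mm long along its y, 24 mm high. Origin: on the counter under the handle, near the middle. Not to be moved.

How it is judged:
By the outcome, as a careful person would: the job done as asked, in the order asked, and still so for the second after the job is handed in, while the arm keeps its last pose, push and grip.
It also fails if it takes over 58 s, if anything falls off the work surface, if the arm or the gripper's body presses on something with over 40 N, if the wrist force passes 120 N, or if a joint passes its speed limit or range.

ROBOT

A 6-joint arm with a two-finger parallel gripper is mounted at the origin on the work surface. World frame = base frame: x ahead of the robot, y to its left, z up, the work surface at z = 0. Lengths are in mm, angles in rad, forces in N, time in s.
With the tool pointing down it reaches from about 300 to 775 mm from the base axis. Payload 14.6 kg.
Tool frame: the origin (TCP) lies where the fingers leave the gripper's body, on its centre line; the fingertips stand 97 mm ahead of it and the grasp point (between the pads) lies ahead of it (grip_depth is the z of the grasp point in the tool frame, in mm); z points along the fingers, y is the line along which they close (so a half turn about z gives the same grasp; the last joint's range is limited). The gripper opens to 94 mm and grips with 3 to 60 N. Pads are 16 mm wide; open, the fingers measure 119 mm over their backs; the gripper's body (75 mm by 177 mm) begins 78 mm behind the grasp point.
Start: joints at [1.219, 0.3, 1.521, -0, 1.321, -0.067], TCP at [154.529, 527.836, 302.646] pointing down, gripper open.
Joint ranges: [-3.03, 3.03], [-0.79, 2.21], [0.23, 2.52], [-1.04, 4.18], [0, 3.07], [-2.55, 2.55]. Speed limits (rad/s): [2.22, 2.22, 2.57, 3.14, 3.14, 3.14].

INTERFACE

Orientations are given as [roll, pitch, yaw] about the fixed x, y, z axes, in that order (R = Rz(yaw) Ry(pitch) Rx(roll)).
In Python, from cell import read_state, camera, sign_off, regions_of, spot_point, grip_depth gives the robot as it stands. The module is installed in compiled form; this text tells all that it offers.
- The arm moves only by the tool send_rows, never from a script. Its argument "series" is a list of rows, each a list of 3 entries, a list of its own where there are three numbers: the shift along the world's x, y, z in mm, then the turn about the world's z in degrees, then the closure, from -1 (fully open) to 1 (shut), so that 0 is half open. A call has 1 to 12 rows; each row shifts and turns the commanded pose from where the row before left it; what a row does not reach is not made up. A row lasts 1/10 s, in which the tool goes at most 50 mm and 8.59 degrees, less where a joint would pass 70% of its speed; a pose out of reach is approached as far as the arm can. A call is refused whole if a number of a shift passes 50 or a number of a turn 8.59, either way. A call with a gripper value outside its range is refused whole. The fingers move at their own pace and stop on an object; "squeeze" is the grip in N (left out, the last holds). Time passes only in rows, so rows that do not move let the fingers close. It gives the time, the measured TCP pose, the force, the opening and the grip force at its end, in the units of the state.
- read_state(): the state, without advancing time (a new reading comes with each control period).
- camera(name): name is "scene" or "top" or "wrist"; returns a dict with "color" (384x512x3 uint8, blue, green, red), "fx", "fy", "cx", "cy" (pixels), "camera_from_world" (4x4, takes a point from world to camera coordinates). Camera axes: x right, y down, z forward; pixel columns grow to the right and rows downward; lengths in mm; the calibration is good to about 2 mm. A picture is of the moment at which its call begins. There is no depth.
- sign_off(): hands the job in; it is judged then, once.
Trained networks look in a picture, given as the dict that the camera call returned (one of the last four; its "shot" number tells which), for a name from the list of things; names that differ only in an ending like _2 or _b are one class to them, and where a whole thing is asked for, a point or a joint stands for the part that bears it (a point fixed in the world has none). Each returns a list of dicts, best first, with "confidence" (0 to 1); they miss things now and then, are a little off and sometimes report something else, mostly with a low value. They report only what shows in the picture. A call takes as long as a camera call.
- regions_of(thing, picture): "mask" (384x512 bool, what is visible of it).
- spot_point(thing, picture): "point" ([x, y, z] in mm, in the coordinates of the camera as it stood for that picture, good to about 4 mm: a listed point, or the origin of a listed thing).
The state is a dict: "clock": time; "joints": joint angles; "qd": joint speeds; "effort": joint torques, N m; "eef_pos": TCP position; "eef_rot": TCP orientation; "wrist_force": force on the tool from outside, world axes, zero at the start; "moment": the same for the moment, N m; "finger_gap": finger opening in mm; "finger_force": force on a finger pad.
Only numpy, scipy, OpenCV 4.12 (cv2) and the standard library are available. Lean on these libraries where they do the work, as an engineer would, in place of code of your own. Each camera call takes 0.05 s, during which the arm holds its last target. There are 200 camera calls.

## Working session

There is one attempt and no reset: what is moved stays moved. The work goes in short steps, Python scripts to look and compute and a tool call to move; the robot and the scene stay as the last step left them, time stands still between calls to the robot, and variables do not carry over. Pictures are saved under pics/ and viewed, at most 10 in all, crops included, and the job is handed in when it is done.

Besides the shell and the picture viewer there is one more tool, called after "Emit:" as name(argument=value, ...) on one line, values as JSON. send_rows: Moves the arm, as the interface text tells. Its arguments: {"type":"object","properties":{"series":{"type":"array"},"squeeze":{"type":"number"}},"required":["series"]}

```bash
mkdir -p pics; cat > h.py <<'E'
import numpy as np, cv2
from cell import *
def world(pic,p):
    return (np.linalg.inv(pic["camera_from_world"])@np.r_[p,1])[:3]
def find(pic,n):
    r=spot_point(n,pic)
    return [(round(d["confidence"],2),world(pic,d["point"]).round(0).tolist()) for d in r[:2]]
E
python3 - <<'E'
from h import *
s=read_state(); print(s, grip_depth)
ims=[]
for c in ("scene","top"):
    p=camera(c); ims.append(p["color"])
    for n in "bin lid_handle lid_hinge grinder coaster bowl_small bowl_large meal_boxes scoop".split(): print(c,n,find(p,n))
cv2.imwrite("pics/a.png",cv2.resize(np.vstack(ims),(400*1,600)) if 0 else cv2.resize(np.hstack(ims),(800,300)))
cv2.imwrite("pics/b.png",ims[0])
E
```

```text
{'clock': 0.0, 'joints': array([ 1.21943836e+00,  3.00495113e-01,  1.52157178e+00,  3.95764040e-05,
        1.32070947e+00, -6.66172535e-02]), 'qd': array([ 0.00034351,  0.00129205, -0.00116258,  0.00140803, -0.00029214,
        0.00077054]), 'effort': array([ 4.86344979e-04, -5.31816101e+01, -3.52739990e+01,  7.09330221e-02,
        2.43671058e-02, -1.31118859e-04]), 'eef_pos': array([154.45456979, 527.71407477, 302.07702745]), 'eef_rot': array([-3.14041412e+00, -1.17046050e-04,  2.85684205e+00]), 'wrist_force': array([-0.36825374,  0.03684362,  0.30105043]), 'moment': array([ 0.02378647, -0.00828175, -0.01353307]), 'finger_force': 0.0, 'finger_gap': 93.94995532881597} 78.39999999999999
scene bin [(0.65, [545.0, -127.0, 6.0])]
scene lid_handle [(0.69, [484.0, -133.0, 159.0])]
scene lid_hinge [(0.97, [646.0, -124.0, 116.0])]
scene grinder [(0.81, [568.0, -189.0, 117.0])]
scene coaster [(0.94, [534.0, 149.0, 2.0])]
scene bowl_small [(0.61, [369.0, 466.0, 5.0])]
scene bowl_large [(0.56, [560.0, 467.0, 1.0])]
scene meal_boxes [(0.85, [507.0, -477.0, -1.0])]
scene scoop [(0.63, [773.0, -49.0, 4.0]), (0.6, [546.0, -127.0, 3.0])]
top bin [(0.7, [547.0, -132.0, 2.0]), (0.68, [558.0, 473.0, 1.0])]
top lid_handle [(0.78, [479.0, -134.0, 162.0])]
top lid_hinge [(0.94, [645.0, -126.0, 113.0])]
top grinder [(0.57, [572.0, -188.0, 111.0])]
top coaster [(0.75, [535.0, 141.0, -1.0])]
top bowl_small [(0.67, [371.0, 462.0, -2.0])]
top bowl_large [(0.97, [559.0, 475.0, 0.0])]
top meal_boxes [(0.79, [506.0, -481.0, 3.0]), (0.48, [569.0, -189.0, 112.0])]
top scoop [(0.73, [771.0, -51.0, 1.0])]
```

View pics/a.png

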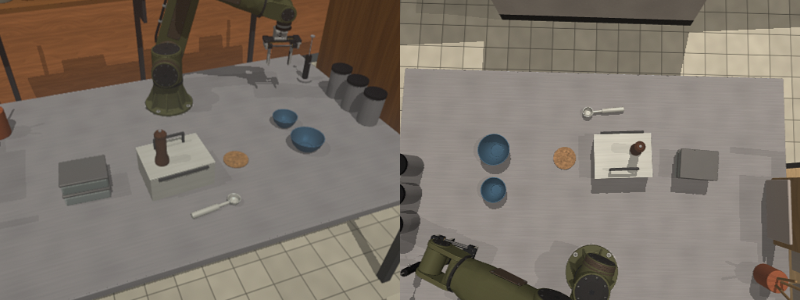

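The scene and top views agree: the grinder is at (570,-188) on the lid, the coaster at (534,145), and the bin is turned about 3°. I'm moving over towards the grinder, with the tool turning to a yaw of about 93°.

Emit:
send_rows(series=[[[24,-42,8],-6,-1],[[24,-42,8],-6,-1],[[24,-42,8],-6,-1],[[24,-42,8],-6,-1],[[24,-42,8],-6,-1],[[24,-42,8],-6,-1],[[24,-42,8],-6,-1],[[24,-42,8],-6,-1],[[24,-42,8],-6,-1],[[24,-42,8],-6,-1],[[24,-42,8],-6,-1],[[24,-42,8],-5,-1]], squeeze=20)

```text
clock: 2.2
eef_pos: [443.0, 21.8, 399.2]
eef_rot: [3.141, -0.0, 1.613]
wrist_force: [0.8, 0.5, -0.9]
finger_gap: 94.0
finger_force: 0.0
```

Emit:
send_rows(series=[[[8,-30,5],0,-1],[[8,-30,5],0,-1],[[8,-30,0],0,-1],[[8,-30,0],0,-1],[[8,-20,0],0,-1],[[0,0,0],0,-1],[[0,0,0],0,-1]])

```text
clock: 2.9
eef_pos: [482.4, -116.0, 408.5]
eef_rot: [-3.141, -0.0, 1.617]
wrist_force: [-0.5, -0.3, -0.3]
finger_gap: 94.1
finger_force: 0.0
```

```bash
python3 - <<'E'
from h import *
s=read_state(); print(s["clock"],s["eef_pos"],s["eef_rot"],s["joints"])
p=camera("wrist")
for n in "lid_handle lid_hinge grinder coaster bin".split(): print(n,find(p,n))
cv2.imwrite("pics/w1.png",p["color"])
E
```

```text
2.9 [ 482.42743303 -116.04711707  408.48156319] [-3.14127077e+00 -3.01668519e-04  1.61694458e+00] [-3.09952480e-01  1.17290972e-01  1.49756114e+00  1.70687890e-04
  1.52714741e+00 -3.56108267e-01]
lid_handle [(0.93, [481.0, -140.0, 158.0])]
lid_hinge [(0.74, [645.0, -127.0, 106.0])]
grinder [(0.68, [572.0, -185.0, 114.0])]
coaster []
bin [(0.76, [546.0, -131.0, -3.0])]
```

View pics/w1.png

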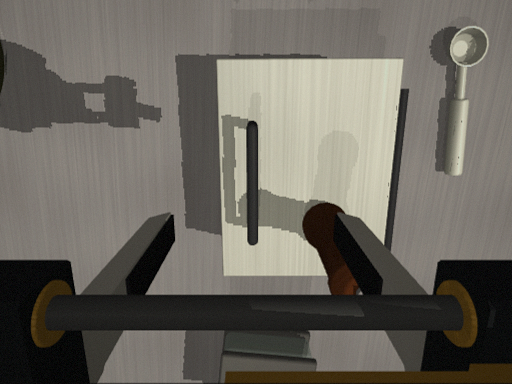

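The wrist view shows the handle bar around (252,180) px and the grinder around (325,225) px, which matches the earlier fixes. Next I move over the grinder, descend and grip.

Emit:
send_rows(series=[[[22,-18,0],0,-1],[[22,-18,0],0,-1],[[22,-18,0],0,-1],[[22,-17,0],0,-1],[[0,0,-20],0,-1],[[0,0,-25],0,-1],[[0,0,-25],0,-1],[[0,0,-25],0,-1],[[0,0,-25],0,-1],[[0,0,0],0,-1],[[0,0,0],0,-1]])

```text
clock: 4.3
eef_pos: [570.7, -187.0, 289.5]
eef_rot: [3.141, 0.0, 1.618]
wrist_force: [-0.2, 0.8, 0.3]
finger_gap: 94.0
finger_force: 0.0
```

Emit:
send_rows(series=[[[0,0,0],0,0],[[0,0,0],0,0.3],[[0,0,0],0,1],[[0,0,0],0,1],[[0,0,0],0,1],[[0,0,0],0,1],[[0,0,0],0,1],[[0,0,0],0,1]], squeeze=20)

```text
clock: 5.1
eef_pos: [570.6, -187.2, 288.7]
eef_rot: [3.141, 0.0, 1.618]
wrist_force: [1.7, 0.6, 0.8]
finger_gap: 46.7
finger_force: 20.0
```

Emit:
send_rows(series=[[[0,0,0],0,1],[[0,0,0],0,1],[[0,0,0],0,1]])

```text
clock: 5.4
eef_pos: [570.6, -187.2, 288.7]
eef_rot: [3.141, 0.0, 1.618]
wrist_force: [0.1, -0.2, 2.4]
finger_gap: 46.7
finger_force: 20.0
```

```bash
python3 - <<'E'
from h import *
s=read_state(); print(s["finger_gap"],s["finger_force"],s["moment"])
a=camera("scene"); w=camera("wrist")
for p in (a,w): print(find(p,"grinder"))
c=a["camera_from_world"]@np.r_[570,-187,200,1]; u=int(a["fx"]*c[0]/c[2]+a["cx"]); v=int(a["fy"]*c[1]/c[2]+a["cy"])
cr=cv2.resize(a["color"][max(v-60,0):v+60,max(0,u-60):u+60],(480,480),interpolation=cv2.INTER_CUBIC)
cv2.imwrite("pics/g1.png",cr)
E
```

```text
46.68267523130371 20.000113959104056 [-0.09501646 -0.10976599  0.03435521]
[(0.67, [569.0, -186.0, 118.0])]
[(0.7, [573.0, -186.0, 111.0])]
```

View pics/g1.png

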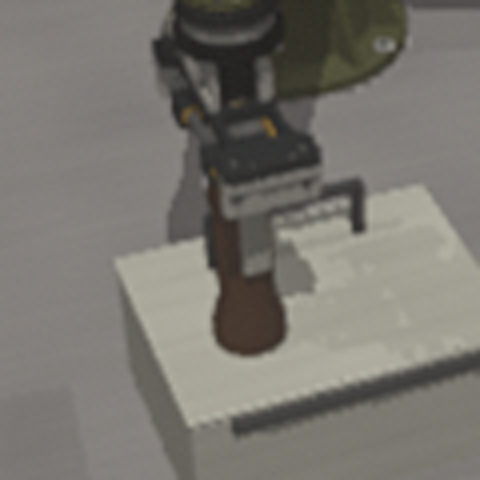

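The fingers hold the grinder upright, probably by its 48 mm head since the gap is 46.7 mm. I'll do a short test lift.

Emit:
send_rows(series=[[[0,0,0],0,1],[[0,0,3],0,1],[[0,0,6],0,1],[[0,0,10],0,1],[[0,0,10],0,1],[[0,0,10],0,1],[[0,0,0],0,1],[[0,0,0],0,1]], squeeze=30)

```text
clock: 6.4
eef_pos: [570.5, -187.2, 327.8]
eef_rot: [3.141, 0.0, 1.618]
wrist_force: [-0.0, -0.1, -3.6]
finger_gap: 46.2
finger_force: 30.0
```

```bash
python3 - <<'E'
from h import *
s=read_state(); print(s["finger_gap"],s["finger_force"],s["wrist_force"],s["moment"])
a=camera("scene"); w=camera("wrist")
for p in (a,w): print(find(p,"grinder"))
c=a["camera_from_world"]@np.r_[570,-187,200,1]; u=int(a["fx"]*c[0]/c[2]+a["cx"]); v=int(a["fy"]*c[1]/c[2]+a["cy"])
cr=cv2.resize(a["color"][v-60:v+60,u-60:u+60],(400,400),interpolation=cv2.INTER_CUBIC)
cv2.imwrite("pics/g2.png",np.hstack([cr,cv2.resize(w["color"],(400,300))[:400] if 0 else cv2.copyMakeBorder(cv2.resize(w["color"],(400,300)),0,100,0,0,0)]))
E
```

```text
46.19575492762956 29.999648883876944 [-0.03993496 -0.13851984 -3.56222882] [-0.07129645  0.09933265 -0.06583736]
[(0.77, [569.0, -186.0, 154.0]), (0.2, [647.0, -124.0, 116.0])]
[(0.61, [571.0, -185.0, 152.0])]
```

View pics/g2.png

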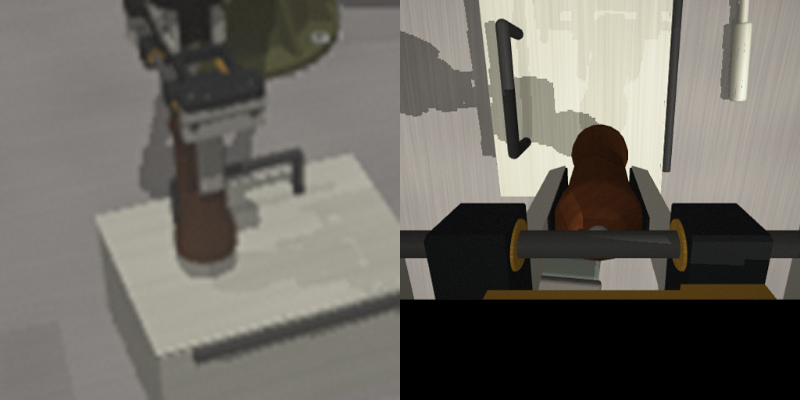

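Lifted cleanly and upright: the foot is at z≈154, so TCP minus foot is about 174. Carrying it to the coaster.

Emit:
send_rows(series=[[[0,0,15],0,1],[[0,0,20],0,1],[[0,10,5],0,1],[[-3,25,0],0,1],[[-4,35,0],0,1],[[-5,40,0],0,1],[[-5,40,0],0,1],[[-5,40,0],0,1],[[-5,40,0],0,1],[[-4,35,0],0,1],[[-3,30,0],0,1],[[-2,20,0],0,1]])

```text
clock: 7.8
eef_pos: [533.7, 130.4, 366.9]
eef_rot: [-3.141, -0.0, 1.619]
wrist_force: [0.0, -0.4, -2.4]
finger_gap: 46.1
finger_force: 30.0
```

Emit:
send_rows(series=[[[0,12,0],0,1],[[0,5,0],0,1],[[0,0,-15],0,1],[[0,0,-25],0,1],[[0,0,-30],0,1],[[0,0,-30],0,1],[[0,0,-25],0,1],[[0,0,-15],0,1],[[0,0,0],0,1],[[0,0,0],0,1]])

```text
clock: 8.8
eef_pos: [534.8, 144.4, 228.1]
eef_rot: [3.141, 0.0, 1.617]
wrist_force: [0.3, -0.1, -3.6]
finger_gap: 46.4
finger_force: 30.0
```

```bash
python3 - <<'E'
from h import *
s=read_state(); print(s["clock"],s["eef_pos"],s["finger_gap"],s["wrist_force"])
for c in ("scene","wrist","top"):
    p=camera(c); print(c,find(p,"grinder"),find(p,"coaster"))
E
```

```text
8.8 [534.80984303 144.40478311 228.14000782] 46.385238026134175 [ 0.30455991 -0.10419785 -3.63240258]
scene [(0.73, [533.0, 143.0, 58.0])] [(0.88, [531.0, 145.0, 6.0])]
wrist [(0.83, [536.0, 145.0, 51.0])] []
top [] [(0.4, [534.0, 141.0, -1.0])]
```

Emit:
send_rows(series=[[[0,0,-15],0,1],[[0,0,-15],0,1],[[0,0,-8],0,1],[[0,0,-4],0,1],[[0,0,-2],0,1],[[0,0,0],0,1]])

```text
clock: 9.85
eef_pos: [534.6, 144.9, 183.9]
eef_rot: [3.141, -0.0, 1.618]
wrist_force: [-0.6, -0.4, -3.3]
finger_gap: 46.3
finger_force: 30.0
```

Emit:
send_rows(series=[[[0,0,-1],0,1],[[0,0,-1],0,1],[[0,0,-1],0,1],[[0,0,0],0,1]])

```text
clock: 10.25
eef_pos: [534.5, 144.8, 180.6]
eef_rot: [-3.142, 0.0, 1.618]
wrist_force: [0.1, -0.4, -3.7]
finger_gap: 46.4
finger_force: 30.0
```

Emit:
send_rows(series=[[[0,0,-1],0,1],[[0,0,-1],0,1],[[0,0,0],0,1]])

```text
clock: 10.55
eef_pos: [534.9, 145.0, 179.6]
eef_rot: [3.14, -0.0, 1.618]
wrist_force: [-1.1, -0.9, 5.5]
finger_gap: 46.2
finger_force: 30.0
```

Contact: the force has changed sign. Opening slowly.

Emit:
send_rows(series=[[[0,0,0],0,0],[[0,0,0],0,-0.2],[[0,0,0],0,-0.5],[[0,0,0],0,-1],[[0,0,0],0,-1],[[0,0,0],0,-1]])

```text
clock: 11.15
eef_pos: [534.5, 144.8, 178.6]
eef_rot: [-3.141, 0.0, 1.618]
wrist_force: [-0.3, 0.9, -0.5]
finger_gap: 83.5
finger_force: 0.0
```

Emit:
send_rows(series=[[[0,0,10],0,-1],[[0,0,25],0,-1],[[0,0,35],0,-1],[[0,0,35],0,-1],[[0,0,35],0,-1],[[0,0,25],0,-1],[[0,0,0],0,-1]])

```text
clock: 11.85
eef_pos: [534.9, 144.9, 348.1]
eef_rot: [3.135, -0.001, 1.618]
wrist_force: [0.3, 0.3, -0.7]
finger_gap: 93.5
finger_force: 0.0
```

```bash
python3 - <<'E'
from h import *
s=read_state(); print(s["clock"],s["eef_pos"],s["finger_gap"],s["wrist_force"])
a=camera("scene"); w=camera("wrist")
for p in (a,w): print(find(p,"grinder"),find(p,"coaster"))
c=a["camera_from_world"]@np.r_[535,145,60,1]; u=int(a["fx"]*c[0]/c[2]+a["cx"]); v=int(a["fy"]*c[1]/c[2]+a["cy"])
cr=cv2.resize(a["color"][v-60:v+60,u-60:u+60],(400,400),interpolation=cv2.INTER_CUBIC)
cv2.imwrite("pics/g3.png",np.hstack([cr,cv2.copyMakeBorder(cv2.resize(w["color"],(400,300)),0,100,0,0,0)]))
E
```

```text
11.85 [534.89919681 144.91561855 348.10931484] 93.5072790481228 [ 0.31602941  0.33082692 -0.73294832]
[(0.84, [533.0, 147.0, 8.0])] [(0.75, [530.0, 150.0, 8.0])]
[(0.93, [536.0, 143.0, 3.0])] []
```

View pics/g3.png

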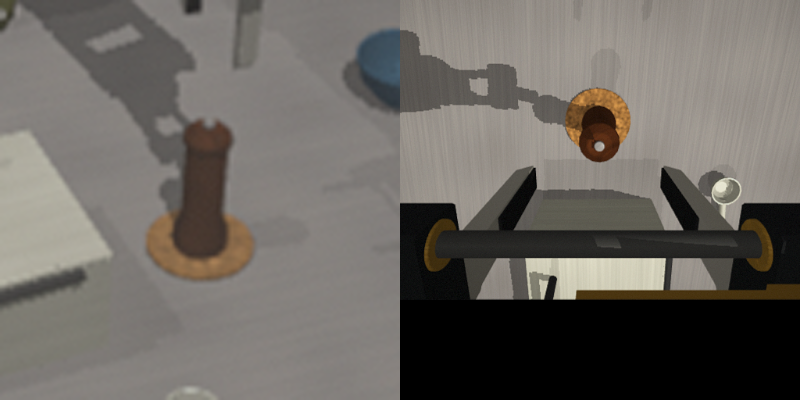

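The grinder stands upright and near the centre of the coaster. Now to the handle bar at about (481,-136,160).

Emit:
send_rows(series=[[[-5,-20,0],0,-1],[[-6,-35,0],0,-1],[[-7,-40,0],0,-1],[[-7,-40,0],0,-1],[[-7,-40,0],0,-1],[[-7,-40,0],0,-1],[[-6,-36,0],0,-1],[[-5,-20,-10],0,-1],[[-4,-10,-20],0,-1],[[0,0,0],0,-1],[[0,0,0],0,-1]])

```text
clock: 13.25
eef_pos: [480.6, -135.9, 313.7]
eef_rot: [-3.141, -0.0, 1.617]
wrist_force: [-0.0, -0.5, 0.2]
finger_gap: 94.2
finger_force: 0.0
```

Emit:
send_rows(series=[[[0,0,-20],0,-1],[[0,0,-25],0,-1],[[0,0,-20],0,-1],[[0,0,-15],0,-1],[[0,0,0],0,-1],[[0,0,0],0,-1]])

```text
clock: 13.85
eef_pos: [481.1, -135.7, 234.7]
eef_rot: [3.141, 0.0, 1.618]
wrist_force: [0.1, -0.0, -0.6]
finger_gap: 93.8
finger_force: 0.0
```

```bash
python3 - <<'E'
from h import *
s=read_state(); print(s["clock"],s["eef_pos"],s["wrist_force"])
w=camera("wrist"); a=camera("scene")
for p in (w,a): print(find(p,"lid_handle"),find(p,"lid_hinge"))
cv2.imwrite("pics/l1.png",w["color"])
E
```

```text
13.85 [ 481.06995282 -135.73291207  234.71632484] [ 0.1290573  -0.03915778 -0.63245395]
[(0.72, [481.0, -140.0, 158.0])] [(0.67, [644.0, -127.0, 110.0])]
[(0.91, [485.0, -133.0, 161.0])] [(0.93, [646.0, -126.0, 114.0])]
```

View pics/l1.png

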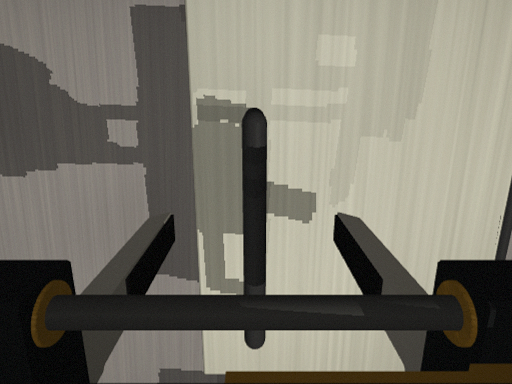

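The bar runs vertically at col 255, centred between the fingers and parallel to the pads. Closing on it.

Emit:
send_rows(series=[[[0,0,2],0,0],[[0,0,0],0,0.5],[[0,0,0],0,1],[[0,0,0],0,1],[[0,0,0],0,1],[[0,0,0],0,1],[[0,0,0],0,1],[[0,0,0],0,1]], squeeze=15)

```text
clock: 14.95
eef_pos: [480.5, -136.2, 235.6]
eef_rot: [-3.142, -0.0, 1.618]
wrist_force: [-0.8, -0.2, -0.6]
finger_gap: 33.7
finger_force: 0.0
```

Emit:
send_rows(series=[[[0,0,0],0,1],[[0,0,0],0,1],[[0,0,0],0,1]], squeeze=25)

```text
clock: 15.25
eef_pos: [481.3, -136.2, 235.9]
eef_rot: [3.139, 0.0, 1.618]
wrist_force: [-0.9, 0.8, -0.2]
finger_gap: 11.0
finger_force: 25.0
```

Emit:
send_rows(series=[[[2,0,7],0,1],[[3,0,7],0,1],[[3,0,7],0,1],[[3,0.5,7],0,1],[[3.5,0,6.5],0,1],[[4,0.5,6.5],0,1],[[4,0,6],0,1],[[4.5,0.5,6.5],0,1],[[4.5,0,6],0,1],[[5,0.5,5.5],0,1],[[0,0,0],0,1],[[0,0,0],0,1]])

```text
clock: 16.45
eef_pos: [517.4, -134.2, 299.8]
eef_rot: [3.142, 0.0, 1.618]
wrist_force: [6.5, -2.1, -8.6]
finger_gap: 11.1
finger_force: 25.0
```

```bash
python3 - <<'E'
from h import *
s=read_state(); print(s["clock"],s["eef_pos"],s["wrist_force"],s["finger_gap"])
for c in ("wrist","scene","top"):
    p=camera(c); print(c,find(p,"lid_handle"),find(p,"lid_hinge"))
E
```

```text
16.45 [ 517.37170151 -134.24248106  299.82367419] [ 6.48946071 -2.08918914 -8.56826793] 11.102358598733108
wrist [(0.57, [517.0, -136.0, 219.0])] [(0.96, [642.0, -126.0, 107.0])]
scene [(0.76, [520.0, -134.0, 224.0])] [(0.88, [646.0, -124.0, 111.0])]
top [(0.93, [514.0, -130.0, 226.0])] [(0.62, [644.0, -127.0, 110.0])]
```

At about 25° it matches the arc, with small forces. Continuing to 50°.

Emit:
send_rows(series=[[[5.5,0.5,5],0,1],[[5.5,0,5],0,1],[[5.5,0.5,5],0,1],[[6,0,4.5],0,1],[[6,0.5,4.5],0,1],[[6,0,4.5],0,1],[[6.5,0.5,4],0,1],[[6.5,0,3.5],0,1],[[6.5,0.5,3.5],0,1],[[7,0,3],0,1],[[0,0,0],0,1],[[0,0,0],0,1]])

```text
clock: 18.1
eef_pos: [578.4, -131.4, 344.7]
eef_rot: [3.14, 0.0, 1.618]
wrist_force: [-5.6, 0.2, 6.0]
finger_gap: 11.0
finger_force: 25.0
```

```bash
python3 - <<'E'
from h import *
s=read_state(); print(s["clock"],s["eef_pos"],s["wrist_force"],s["finger_gap"])
for c in ("scene","top"):
    p=camera(c); print(c,find(p,"lid_handle"),find(p,"lid_hinge"),find(p,"grinder"))
    if c=="scene": cv2.imwrite("pics/l2.png",cv2.resize(p["color"],(800,600)))
x=s["eef_pos"]
for off in (0,2.5): print(np.degrees(np.arctan2(x[2]-78.4+off-110,645.3-x[0]))-16.86)
E
```

```text
18.1 [ 578.3768321  -131.43708901  344.74178386] [-5.56816488  0.17928286  6.01693053] 11.013607966851135
scene [(0.85, [582.0, -131.0, 270.0])] [] [(0.65, [535.0, 142.0, 8.0])]
top [(0.91, [577.0, -128.0, 273.0])] [(0.71, [644.0, -128.0, 109.0])] [(0.75, [534.0, 143.0, 1.0])]
49.96632345303071
50.293350933542555
```

View pics/l2.png

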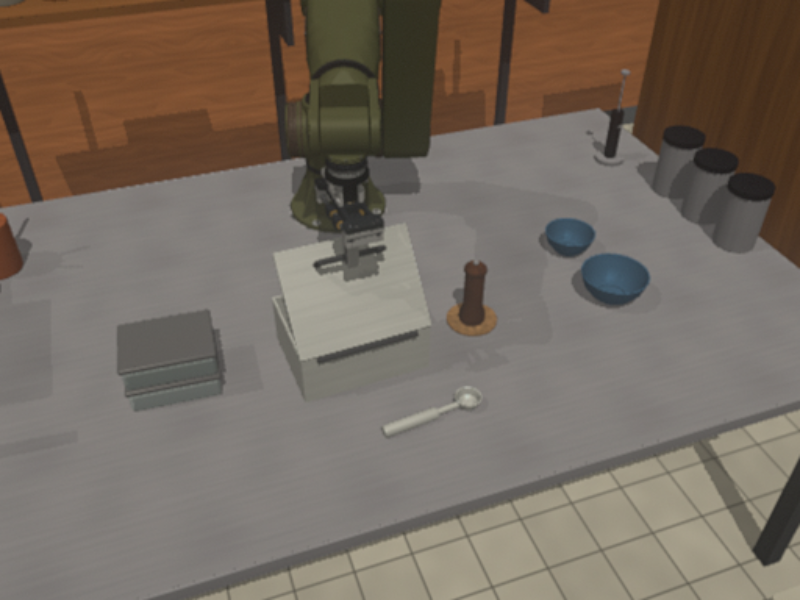

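The picture shows the lid held open, with the handle at (350,255) px. The grinder is upright on the coaster at (472,318) and the bystanders are in place. I'll let it settle briefly, then hand in.

Emit:
send_rows(series=[[[0,0,0],0,1],[[0,0,0],0,1],[[0,0,0],0,1],[[0,0,0],0,1],[[0,0,0],0,1],[[0,0,0],0,1]])

```text
clock: 19.1
eef_pos: [578.2, -131.4, 344.7]
eef_rot: [3.14, 0.0, 1.618]
wrist_force: [-4.2, 0.7, 6.7]
finger_gap: 11.3
finger_force: 25.0
```

```bash
python3 - <<'E'
from h import *
s=read_state(); x=s["eef_pos"]; print(x,s["wrist_force"],s["finger_force"],abs(s["qd"]).max())
print(np.degrees(np.arctan2(x[2]-77.2-110,645.3-x[0]))-16.86)
if s["finger_force"]>20: print(sign_off())
E
```

```text
[ 578.22842784 -131.44455427  344.68633306] [-4.17576494  0.68190585  6.70164792] 25.008022785186768 0.0017253725080897235
50.07141701175155
the job is handed in; nothing more can be done
None
```

The grinder stands upright on the coaster, released; the lid is held steady at about 50° (worked out from the arm pose), nothing else was moved, and the job was handed in at about 19 s.

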